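# Seat a centrifuge rotor until its drive teeth mesh

### The job

Fit the rotor into the open centrifuge: take it by its knob, lower it over the spindle and, pressing only lightly (never more than about 20 N), rock it to and fro until its drive teeth drop into mesh and it sits fully home. Leave it with its rib, which marks place 1, turned to the mark at the front of the chamber rim, and let go. Do not knock or tip the rotor or disturb the other things on the bench.

Things in the scene. Friction and masses are not known exactly. Their poses are not given: they have to be found in the camera images.
- centrifuge: drum-shaped white bench centrifuge, fixed; 252 mm across, 126 mm high to its rim; lid open at the back, 350 mm high; console to 175 mm in front of the axis. Origin on the drum's axis at bench height, -x to the front (console), z up. The round chamber is 188 mm across inside, its floor 36 mm up; the spindle stands in its middle.
- spindle_axis (a point): point on the spindle's axis 94 mm above the bench, at about the tip of its steel nose (14 mm thick, its last 10 mm tapered), which stands 38 mm above the drive flange; axes as the centrifuge. A rotor held more than 1 mm off this axis binds sideways on the nose: the side force shows which way to ease it
- spindle_flange (a point): axis point at the nominal top of the 56 mm drive flange, 56 mm above the bench; axes as the centrifuge, it does not turn with the spindle. On the flange stand six drive teeth 60 degrees apart, 18 to 27 mm from the axis, 8.4 mm wide, 8 mm high; their angle is not measured. Motor and spindle hang on rubber mounts: true height up to 2 mm off either way; they give about 1 mm per 5 N.
- front_mark (a point): steel bar 20 x 5 mm on the rim at the front, 108 mm from the axis: the index mark
- rotor: loose aluminium six-place angle rotor: truncated cone 144 mm across at the foot, 60 mm high, six tube sleeves in it, fluted black knob on top; 100 mm high in all, about 450 g. Origin at the centre of its underside, z up, x towards its rib. Origin about 62 mm above the bench when tooth rests on tooth, about 54 mm when fully home (each up to 2 mm off with the mounts).
- rotor_teeth (a point): centre of the rotor's six drive teeth, at their tips, 2 mm above its underside; 60 degrees apart, one under the rib, same size as the spindle's. They mesh within about 3 degrees of six angles. Pressed lightly (2 to 5 N) they slide over the spindle's teeth; harder, they drag the spindle round (drag 0.08 N m). The hub's bore is 17 mm wide, 35 mm deep, mouth 11 mm above the underside.
- rotor_knob (a point): middle of the rotor's round knob: 32 mm thick, from 71 to 100 mm above the rotor's underside; this point is at 87 mm. The tube sleeves around it end 64 mm above the underside
- rotor_rib (a point): top of the dark raised rib that runs down the cone at place 1: 60 mm from the rotor's axis on its +x side, 60 mm above the underside
- bottle_near: reagent bottle, dark red, 43 x 52 x 91 mm, bystander
- bottle_right: reagent bottle, dark red, 43 x 52 x 91 mm, bystander
- cap_loose: white screw cap, 29 mm across, 17 mm high, bystander
- pen: marker pen, 130 mm long, bystander
- diluent_b: small bottle, 37 mm across, 70 mm high, bystander

How it is judged:
By the outcome, as a careful person would: the job done as asked, in the order asked, and still so for the second after the job is handed in, with the robot touching nothing.
It also fails if it takes over 64 s, if anything falls off the work surface, if the arm or the gripper's body presses on something with over 40 N, if the wrist force passes 120 N, or if a joint passes its speed limit or range.

### The arm

A 6-joint arm with a two-finger parallel gripper is mounted at the origin on a cart in front of the work surface, level with it; the furniture and walls round the work are solid. World frame = base frame: x ahead of the robot, y to its left, z up, the work surface at z = 0. Lengths are in mm, angles in rad, forces in N, time in s.
With the tool pointing down it reaches from about 275 to 825 mm from the base axis. Payload 4.9 kg.
Tool frame: the origin (TCP) lies at the very end of the fingers, on their centre line; the grasp point (between the pads) lies 19 mm behind it; z points along the fingers, y is the line along which they close (so a half turn about z gives the same grasp; the last joint's range is limited). The gripper opens to 85 mm and grips with 20 to 120 N. Pads are 22 mm wide; open, the fingers measure 114 mm over their backs; the gripper's body (76 mm by 85 mm) begins 54 mm behind the grasp point. The pads swing forward as they close: fully open they stand 13 mm farther back than shut.
Start: joints at [-1.405, 0.326, -0.193, 1.052, 0, 1.437], TCP at [162.443, -525.481, 208.781] pointing down, gripper open.
Joint ranges: [-2.65, 2.65], [-0.97, 1.79], [-1.3, 1.35], [-1.93, 2.1], [-1.47, 1.37], [-3.14, 3.14]. Speed limits (rad/s): [2.57, 2.57, 3.14, 3.14, 3.14, 3.14].

### API

Orientations are given as [roll, pitch, yaw] about the fixed x, y, z axes, in that order (R = Rz(yaw) Ry(pitch) Rx(roll)).
In Python, from bench import bot, solve_ik, imaging gives the robot as it stands. Calls block until the motion is done:
- bot.move_ptp(position, orientation): joint-space move of the TCP to a pose.
- bot.movel(position, rot=None, max_speed=150, threshold=None): straight line of the TCP; rot=None keeps the orientation; max_speed is the mean speed in mm/s. With threshold (N) it stops when the force on the tool has changed by that much, and returns True; else False.
- bot.move_j(angles): joint-space move.
- bot.grip(opening, effort=None): opening from 0.0 (shut) to 1.0 (fully open); effort is the grip in N (None keeps the last); returns when the fingers have stopped.
- bot.dwell(seconds).
- solve_ik(position, orientation): joint angles nearest the present ones, or None.
- bot.get_state(): the state.
- imaging.capture(name): name is "side" or "top"; returns the picture (420x560x3 uint8, blue, green, red); there is no depth.
- imaging.camera_model(name): a dict with "K" (3x3 intrinsics, pixels), "k1" (the pictures are not rectified: a ray, as slopes to the right and down, at radius r is drawn at 1 + k1 r^2 times it, then the intrinsics apply), "position" and "rotation" of the camera in the world. Camera axes: x right, y up, looking along -z (the intrinsics and any distortion apply to the point x, -y, -z); pixel columns grow to the right and rows downward; lengths in mm; the calibration is good to about 2 mm. A picture is of the moment at which its call begins. camera_model takes no time and is no camera call.
A pose or a line that the arm cannot do raises bot.IKError and nothing moves.
- bot.sign_off(): hands the job in; it is judged then, once.
The state is a dict: "t": time; "qpos": joint angles; "joint_velocities": joint speeds; "effort": joint torques, N m; "tcp_pos": TCP position; "orientation": TCP orientation; "contact_force": force on the tool from outside, world axes, zero at the start; "wrist_torque": the same for the moment, N m; "opening": opening from 0.0 (shut) to 1.0 (fully open); "gripper_force": force on a finger pad.
Only numpy, scipy, OpenCV 4.12 (cv2) and the standard library are available. Lean on these libraries where they do the work, as an engineer would, in place of code of your own. Each camera call takes 0.05 s, during which the arm holds its last target. There are 200 camera calls.

## Working session

There is one attempt and no reset: what is moved stays moved. The work goes in short steps, each a Python script; the robot and the scene stay as the last script left them, time stands still between calls to the robot, and variables do not carry over. Pictures are saved under pics/ and viewed, at most 10 in all, crops included, and the job is handed in when it is done.

```bash
mkdir -p pics; ls
python3 - <<'E'
from bench import bot, imaging
import cv2
for n in("top","side"):
    cv2.imwrite(f"pics/{n}0.png",imaging.capture(n)); m=imaging.camera_model(n)
    print(n,m)
s=bot.get_state();print(s["t"],s["tcp_pos"],s["orientation"])
E
```

```text
pics
top {'K': array([[407.71062323,   0.        , 277.59324606],
       [  0.        , 407.71062323, 208.73501991],
       [  0.        ,   0.        ,   1.        ]]), 'k1': 0.009240949259013356, 'position': array([ 272.0232533 ,  -59.87427903, 1344.21458211]), 'rotation': array([ 0.16748362,  0.01008344, -1.57926442])}
side {'K': array([[434.66156735,   0.        , 283.0168813 ],
       [  0.        , 434.66156735, 205.42869279],
       [  0.        ,   0.        ,   1.        ]]), 'k1': 0.005979529683974232, 'position': array([ 549.75382289, 1271.68557147,  952.87599938]), 'rotation': array([0.99776834, 0.00330304, 3.10259183])}
0.1 [ 162.31861377 -524.90200643  208.06904309] [-3.14002039e+00 -1.95541594e-04  2.99740350e-01]
```

View pics/top0.png

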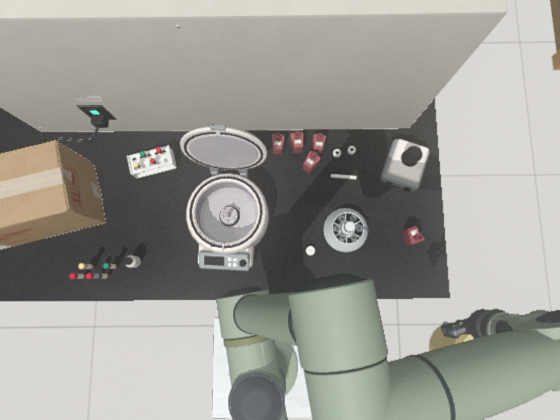

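View pics/side0.png

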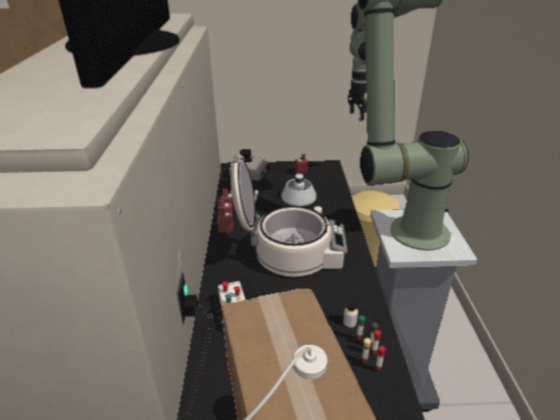

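```bash
cat > h.py <<'E'
import numpy as np, cv2
from scipy.spatial.transform import Rotation as R
from bench import bot, imaging, solve_ik
def cam(n):
    m=imaging.camera_model(n); return m["K"],m["k1"],np.array(m["position"]),R.from_euler("xyz",m["rotation"]).as_matrix()
def proj(n,P):
    K,k1,p,M=cam(n); c=(np.atleast_2d(P)-p)@M; u=np.c_[c[:,0],-c[:,1]]/-c[:,2:]
    u=u*(1+k1*(u**2).sum(1,keepdims=True)); return u*K[0,0]+K[:2,2]
def ray(n,px):
    K,k1,p,M=cam(n); d=(np.array(px,float)-K[:2,2])/K[0,0]; u=d.copy()
    for _ in range(5): u=d/(1+k1*(u@u))
    return p,M@np.array([u[0],-u[1],-1])
def plane(n,px,z):
    p,d=ray(n,px); return p+d*(z-p[2])/d[2]
E
python3 - <<'E'
from h import *
t=cv2.imread("pics/top0.png")
a=t[165:285,175:275]; b=t[190:270,305:390]
a=cv2.resize(a,(400,480),interpolation=cv2.INTER_CUBIC); b=cv2.resize(b,(400,376),interpolation=cv2.INTER_CUBIC)
o=np.zeros((480,800,3),np.uint8);o[:,:400]=a;o[:376,400:]=b
cv2.imwrite("pics/crop1.png",o)
s=cv2.imread("pics/side0.png")
a=cv2.resize(s[165:215,265:330],(780,600),interpolation=cv2.INTER_CUBIC);cv2.imwrite("pics/crop2.png",a)
for n,px,z in(("top",(228,213),94),("top",(348,228),100),("top",(310,251),17),("top",(413,235),91)):print(px,plane(n,px,z))
E
```

```text
(228, 213) [471.62842253 105.19401279  94.        ]
(348, 228) [ 420.42312589 -264.35556262  100.        ]
(310, 251) [ 356.51066937 -152.26765778   17.        ]
(413, 235) [ 397.99467064 -464.09952368   91.        ]
```

View pics/crop1.png

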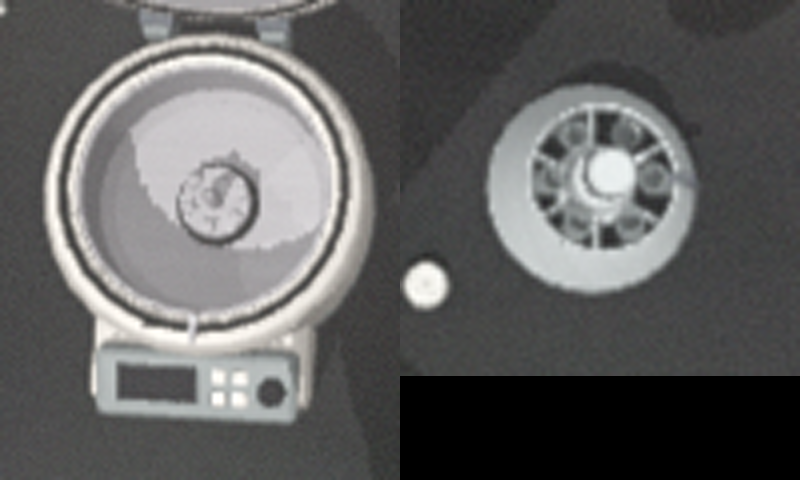

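```bash
cat >> h.py <<'E'
def circ(P,rob=True):
    from scipy.optimize import least_squares
    P=np.asarray(P)[:,:2]; c=P.mean(0)
    f=lambda v:np.hypot(*(P-v[:2]).T)-v[2]
    r=least_squares(f,[*c,np.hypot(*(P-c).T).mean()],loss="soft_l1",f_scale=1.)
    return r.x,np.abs(f(r.x)).mean()
def onp(n,pts,z): return np.array([plane(n,q,z) for q in pts])
def polar_edges(g,n,c,z,r0,r1,dirs,sign):
    "per direction, radius of strongest gradient (sign: +1 dark->bright outward) on a world plane"
    out=[]; rs=np.arange(r0,r1,.5)
    for a in dirs:
        P=np.c_[c[0]+rs*np.cos(a),c[1]+rs*np.sin(a),0*rs+z]; u=proj(n,P).astype(np.float32)
        v=cv2.remap(g,u[:,:1],u[:,1:],cv2.INTER_LINEAR).ravel().astype(float)
        d=np.gradient(cv2.GaussianBlur(v[:,None],(1,7),1.5).ravel())*sign
        i=d.argmax(); out.append([P[i,0],P[i,1],d[i]])
    return np.array(out)
E
python3 - <<'E'
from h import *
t=cv2.imread("pics/top0.png"); g=cv2.cvtColor(t,cv2.COLOR_BGR2GRAY)
A=np.linspace(0,2*np.pi,72,endpoint=False)
# rotor foot, z=0, r=72
c=np.array([412,-262])
for _ in range(3):
    e=polar_edges(g,"top",c,0,60,85,A,-1); e=e[e[:,2]>2]; r,q=circ(e); c=r[:2]
print("foot",r,q,len(e)); foot=c
# knob top: bright
k=cv2.inRange(g[205:245,330:370],190,255); n,l,st,ce=cv2.connectedComponentsWithStats(k)
for i in range(1,n):
    if st[i,4]>20: px=ce[i]+[330,205]; print("knob",px,st[i,4],plane("top",px,100))
# rim: outer silhouette/dark ring inner/outer at z=126
c0=plane("top",(228,209),126)[:2]
for nm,r0,r1,s in(("chamber",85,103,1),("ringin",92,112,-1),("ringout",100,118,1),("outer",115,135,-1)):
    c=c0
    for _ in range(3):
        e=polar_edges(g,"top",c,126,r0,r1,A,s); r,q=circ(e); c=r[:2]
    print(nm,r,q)
cf=plane("top",(229.5,215.7),56)[:2]
c=cf
for _ in range(3):
    e=polar_edges(g,"top",c,56,22,34,A,-1); r,q=circ(e); c=r[:2]
print("flange",r,q)
for px in((223,247),(223,245)): print("mark",plane("top",px,128))
for px in((365.1,228.3),(363,228)): p=plane("top",px,60)[:2]-foot; print("rib",p,np.degrees(np.arctan2(p[1],p[0])))
# unwrapped rotor cone at z=40..50 : darkness vs angle
for z,rr in((60,60),(40,64.5),(30,66)):
    B=np.radians(np.arange(-150,-30,3)); u=proj("top",np.c_[foot[0]+rr*np.cos(B),foot[1]+rr*np.sin(B),0*B+z]).astype(np.float32)
    v=cv2.remap(g,u[:,:1],u[:,1:],cv2.INTER_LINEAR).ravel(); print(z,v)
E
```

```text
foot [ 427.58935346 -271.24034639   73.15774133] 0.6851798641268432 72
knob [349.60526316 226.07894737] 76 [ 426.30165082 -269.48835754  100.        ]
knob [346.15789474 231.71052632] 38 [ 409.05726252 -258.3050399   100.        ]
knob [339.72077922 240.19480519] 154 [ 383.25660525 -237.76322157  100.        ]
chamber [475.12558858  99.69516809  99.15808226] 3.6013219902391835
ringin [471.65323264 108.68011023 103.23771661] 0.3909160982293276
ringout [471.90595095 108.85604524 110.24066104] 0.4488338152930247
outer [466.37321571 105.72936852 123.98247359] 2.407161804465743
flange [470.95799058 108.69657219  27.88152785] 0.5198166950768239
mark [363.7042194  114.40081378 128.        ]
mark [369.66251697 114.48484181 128.        ]
rib [ -3.8622068  -53.57399403] -94.12338094901581
rib [ -2.84568379 -46.99744251] -93.46501517420943
60 [193 191 188 187 185 182 178 175 174 172 169 159 158 155 142 133 127 113
 100 104 102 102  92  90  86  81  75  81  77  72  72  77  70  73  74  73
  71  74  81  86]
40 [191 191 190 188 186 183 177 168 166 164 170 152 149 142 136 125 122 117
 106  98 101 100  97  90  91  87  80  83  87  77  77  84  79  77  83  81
  74  79  90  88]
30 [190 189 190 188 186 184 177 174 163 162 163 159 147 149 141 133 126 124
 115 103 105 107 108 104 104 100  95  93 101  90  92  99  94  91  98  96
  90  94 106 101]
```

View pics/crop2.png

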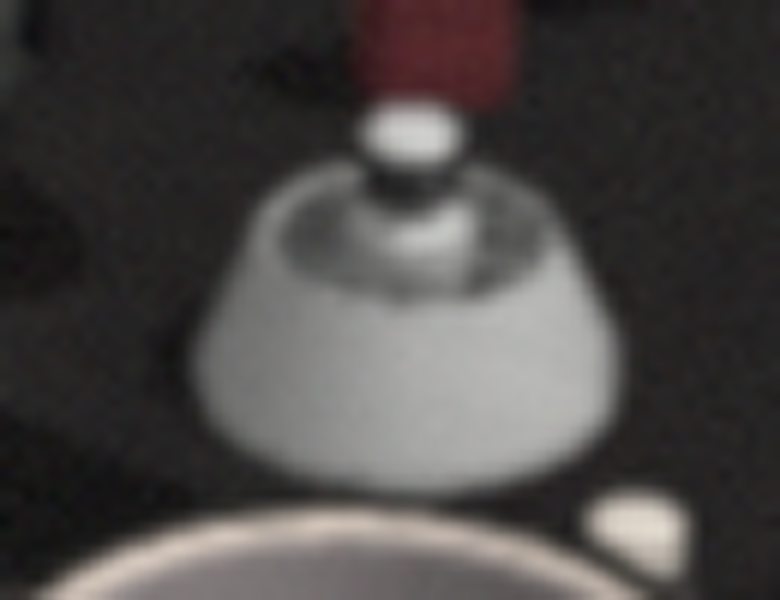

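Run:
```python
from h import *
t=cv2.imread("pics/top0.png"); g=cv2.cvtColor(t,cv2.COLOR_BGR2GRAY)
c=np.array([426.5,-270])
# knob two-view
p,d=ray("top",(349.6,226.1)); q,e=ray("side",(299.3,176.1))
A=np.c_[d,-e]; s=np.linalg.lstsq(A,q-p,rcond=None)[0]; print("knob top tri",p+d*s[0],q+e*s[1])
# webs: brightness vs angle at z=60, sixfold phase
B=np.radians(np.arange(0,360,1.))
for z in(58,61,64):
  acc=0
  for r in(34,38,42):
    u=proj("top",np.c_[c[0]+r*np.cos(B),c[1]+r*np.sin(B),0*B+z]).astype(np.float32)
    acc=acc+cv2.remap(g,u[:,:1],u[:,1:],cv2.INTER_LINEAR).ravel().astype(float)
  F=np.fft.fft(acc); print("web phase mod60",np.degrees(-np.angle(F[6]))/6%60,abs(F[6])/abs(F[5]),abs(F[6])/abs(F[7]))
m=plane("top",(223.1,247.1),128)
print("mark ang",np.degrees(np.arctan2(m[1]-108.75,m[0]-471.5)))
for yaw in (-145,):
  for pos,y in(((426.5,-270,120),yaw+90),((426.5,-270,120),yaw),((471.5,108.8,217),yaw-90),((471.5,108.8,125),yaw-130),((471.5,108.8,125),yaw-50)):
    print(solve_ik(pos,[np.pi,0,np.radians(y)]))
```

```text
knob top tri [ 426.59095516 -269.95110082   97.14278726] [ 426.36276655 -269.91363239   97.10819275]
web phase mod60 30.08197831075061 1.7209017272246303 1.4573050234313627
web phase mod60 30.01907621730774 2.235541769405295 1.6246587517540176
web phase mod60 29.948993718354263 2.9718262027973092 1.8289863484969342
mark ang 177.16754693176216
[-0.71070203  0.32501367 -0.44118597  0.80459668  0.         -2.8923636 ]
[-0.71070203  0.32501367 -0.44118597  0.80459668  0.         -1.32156727]
[ 0.07409007  0.19816449 -0.34394077  1.02869107  0.          1.03402116]
[ 0.07409007  0.2837941  -0.48643716  0.80056507  0.          1.73215286]
[ 0.07409007  0.2837941  -0.48643716  0.80056507  0.          0.33588946]
```

```bash
cat >> h.py <<'E'
RD=np.radians
def o(y): return [np.pi,0,RD(y)]
def st(tag=""):
    s=bot.get_state(); print(tag,"t%.1f"%s["t"],np.round(s["tcp_pos"],1),"F",np.round(s["contact_force"],1),"M",np.round(s["wrist_torque"],2),"open %.3f g %.0f"%(s["opening"],s["gripper_force"]),"yaw %.1f"%np.degrees(s["orientation"][2])); return s
E
python3 - <<'E'
from h import *
x,y=426.5,-270
bot.move_ptp([x,y,150],o(125)); st("above")
bot.grip(0.62); bot.movel([x,y,68]); st("down")
bot.grip(0.0,20); st("grip1")
cv2.imwrite("pics/g1.png",imaging.capture("side"))
bot.grip(0.62)
bot.movel([x,y,68],rot=o(-145),max_speed=100) if False else bot.move_ptp([x,y,68],o(-145)); st("turned")
bot.grip(0.0,20); st("grip2")
bot.grip(0.0,60); st("grip3")
cv2.imwrite("pics/g2.png",imaging.capture("top"))
s=cv2.imread("pics/g1.png")[120:220,250:380]; cv2.imwrite("pics/g1c.png",cv2.resize(s,(780,600)))
E
```

```text
above t1.5 [ 426.4 -270.7  150.1] F [-0.4  0.6  0.5] M [0.02 0.03 0.  ] open 0.999 g 0 yaw 124.9
down t2.6 [ 426.8 -270.3   68.5] F [-0.3 -0.5  0.7] M [0.04 0.04 0.07] open 0.621 g 0 yaw 125.0
grip1 t2.9 [ 427.7 -270.5   69.3] F [1.2 1.9 6.3] M [ 0.39 -0.13  0.05] open 0.357 g 20 yaw 125.0
turned t4.7 [ 426.4 -270.    67.9] F [-0.3 -0.2 -0.4] M [-0.03  0.03 -0.02] open 0.618 g 0 yaw -145.0
grip2 t5.0 [ 426.8 -270.4   68.3] F [-0.8 -0.4  1.4] M [-0.14 -0.02 -0.05] open 0.356 g 20 yaw -145.0
grip3 t5.3 [ 426.9 -270.5   68.6] F [-0.2  0.1  5.2] M [-0.07  0.13  0.01] open 0.339 g 59 yaw -145.0
```

View pics/g1c.png

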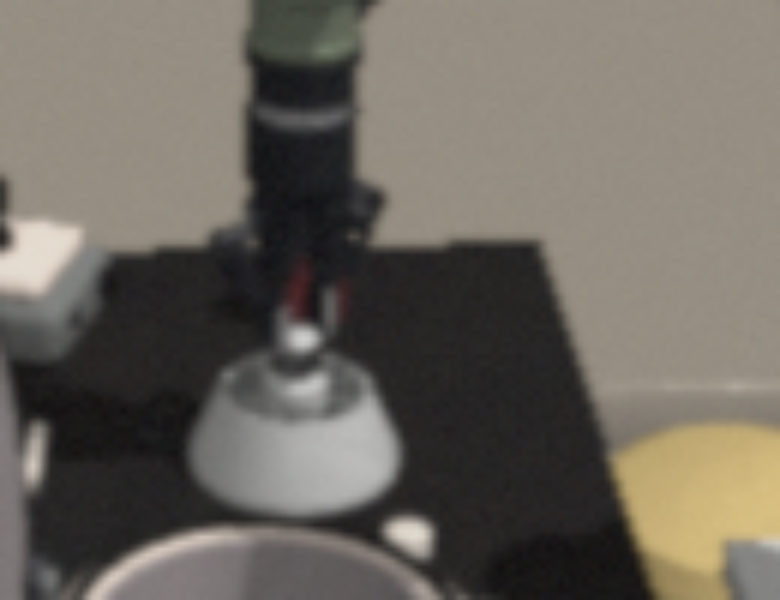

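Run:
```python
from h import *
x,y=426.5,-270
bot.movel([x,y,110],max_speed=60); bot.dwell(.2); st("lift")
bot.movel([x,y,222],max_speed=150)
yf=-145-92.3
X,Y=471.5,108.8
bot.movel([450,-80,222],rot=o(-145-46),max_speed=120)
bot.movel([X,Y,222],rot=o(yf),max_speed=120); bot.dwell(.3); st("over")
t=imaging.capture("top"); s=imaging.capture("side")
cv2.imwrite("pics/ov_t.png",t)
im=np.hstack([cv2.resize(t[150:290,150:290],(400,400),interpolation=cv2.INTER_CUBIC),cv2.resize(s[120:280,220:380],(400,400),interpolation=cv2.INTER_CUBIC)])
cv2.imwrite("pics/ov.png",im)
```

```text
lift t6.4 [ 426.2 -269.8  109.6] F [ 0.2 -0.5 -4.6] M [-0.03  0.01 -0.  ] open 0.338 g 60 yaw -145.0
over t11.0 [471.5 108.6 222. ] F [ 0.3  0.6 -4.2] M [-0.03  0.02  0.04] open 0.336 g 60 yaw 122.7
```

View pics/ov.png

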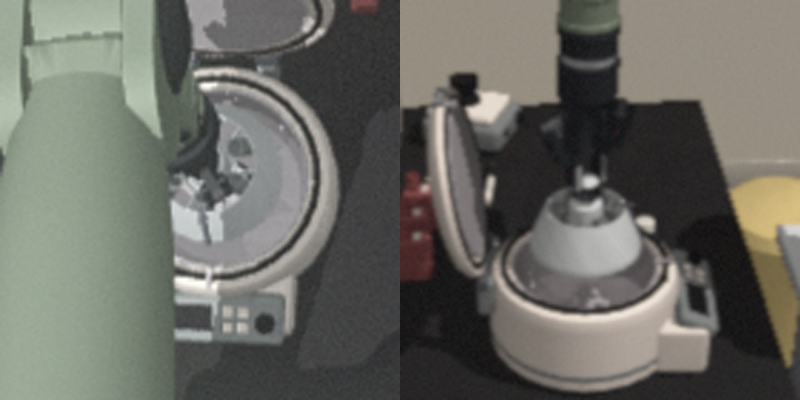

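```bash
cat >> h.py <<'E'
def force(n=5):
    a=[]
    for _ in range(n): bot.dwell(.03); a.append(bot.get_state()["contact_force"])
    return np.mean(a,0)
E
python3 - <<'E'
from h import *
X,Y=471.5,108.8
bot.movel([X,Y,158],max_speed=80); bot.dwell(.3); F0=force(8); print("F0",F0.round(2)); np.save("F0.npy",F0)
z=158; n=0
while z>135 and n<30:
    n+=1
    hit=bot.movel([X,Y,z-3],max_speed=25,threshold=8)
    F=force()-F0; p=bot.get_state()["tcp_pos"]
    print(z-3,hit,np.round([X,Y],2),p.round(1),F.round(1))
    if hit: z=p[2]+1; bot.movel([X,Y,z],max_speed=25)
    else: z-=3
    if np.hypot(*F[:2])>1.2: X+=F[0]/6; Y+=F[1]/6
    if n>14: break
bot.movel([X,Y,z],max_speed=10); print("end",X,Y,z,(force()-F0).round(1)); st()
E
```

```text
F0 [ 0.19 -0.1  -4.4 ]
155 False [471.5 108.8] [471.5 108.8 155. ] [-0.1  0.2  0.3]
152 False [471.5 108.8] [471.5 108.8 152. ] [-0.4  0.1  0.3]
149 False [471.5 108.8] [471.5 108.8 149. ] [0.  0.3 0.2]
146 False [471.5 108.8] [471.5 108.8 146. ] [-0.3 -0.1  0. ]
143 False [471.5 108.8] [471.5 108.8 143. ] [-0.2 -0.1  0.3]
140 False [471.5 108.8] [471.5 108.8 140. ] [-0.3  0.3  0.2]
137 False [471.5 108.8] [471.5 108.8 137. ] [-0.2  0.4  0.1]
134 False [471.5 108.8] [471.5 108.8 134. ] [ 0.   0.  -0.1]
end 471.5 108.8 134 [-0.3  0.4 -0.3]
 t16.5 [471.5 108.8 134. ] F [ 0.6  0.1 -4.8] M [ 0.05  0.02 -0.04] open 0.335 g 60 yaw 122.7
```

```bash
cat > rock.py <<'E'
from h import *
F0=np.load("F0.npy"); X,Y=471.5,108.8; yf=-145-92.3
hit=bot.movel([X,Y,122.5],max_speed=12,threshold=3.5)
z=bot.get_state()["tcp_pos"][2]; F=force()-F0; print("contact",hit,round(z,2),F.round(1)); st()
zc=z
if hit and z>126:
    bot.movel([X,Y,z],max_speed=10); F=force()-F0
    for off in [4,8,12,16,20,24,28,32,28,24,20,16,12,8,4,0,-4,-8,-12,-16,-20,-24,-28,-32]:
        bot.move_ptp([X,Y,z],o(yf+off)); F=force(3)-F0
        s=bot.get_state(); print(off,round(z,2),s["tcp_pos"].round(2),F.round(1),"Mz %.2f"%s["wrist_torque"][2],"t%.1f"%s["t"])
        if np.hypot(*F[:2])>2.5: X+=F[0]/8;Y+=F[1]/8
        if F[2]>6: z+=.3
        if F[2]<1.5:
            hit=bot.movel([X,Y,z-3],max_speed=15,threshold=3)
            z1=bot.get_state()["tcp_pos"][2]; print("  press",hit,round(z1,2),(force(3)-F0).round(1))
            if z1<zc-2: print("dropped"); break
            z=z1
st()
E
python3 rock.py
```

```text
contact True 129.19 [1.1 0.3 6.6]
 t17.2 [471.4 108.8 129.1] F [0.9 0.2 2.2] M [ 0.09 -0.42 -0.07] open 0.337 g 60 yaw 122.7
4 129.19 [471.34 108.7  129.16] [0.5 0.4 6.8] Mz 0.05 t18.1
8 129.49 [471.09 108.72 129.29] [-0.9  0.1  5.9] Mz -0.01 t18.4
12 129.49 [471.09 108.74 129.28] [-1.2  0.6  4.2] Mz -0.01 t18.8
16 129.49 [471.26 108.84 129.05] [ 0.2  0.1 -0.2] Mz 0.01 t19.1
  press False 126.29 [-0.1  0.3 -0.5]
dropped
 t19.6 [471.4 108.8 126.4] F [ 0.5  1.  -4.7] M [ 0.05 -0.03 -0.01] open 0.339 g 60 yaw 138.7
```

Run:
```python
from h import *
F0=np.load("F0.npy"); X,Y=471.4,108.8; yf=-145-92.3
hit=bot.movel([X,Y,116],max_speed=12,threshold=5)
z=bot.get_state()["tcp_pos"][2]; print("home?",hit,round(z,2),(force()-F0).round(1))
bot.movel([X,Y,z],max_speed=10)
for a in(13,16,19,16): 
    bot.move_ptp([X,Y,z],o(yf+a)); s=st(str(a))
```

```text
home? True 120.91 [0.8 0.2 8.2]
13 t20.8 [471.6 108.8 121. ] F [2.  1.3 3. ] M [ 0.09 -0.3  -0.07] open 0.340 g 60 yaw 135.8
16 t21.0 [471.3 108.8 120.9] F [ 1.6 -0.7  3.4] M [ 0.08 -0.15  0.  ] open 0.339 g 60 yaw 138.7
19 t21.3 [471.3 108.8 120.9] F [1.4 0.7 3.8] M [ 0.02 -0.08  0.04] open 0.336 g 60 yaw 141.6
16 t21.5 [471.3 108.8 120.9] F [0.4 0.8 3.4] M [ 0.08 -0.14 -0.06] open 0.340 g 60 yaw 138.7
```

Run:
```python
from h import *
X,Y=471.4,108.8; yf=-145-92.3; z=121.2
for a in(8,0): bot.move_ptp([X,Y,z],o(yf+a)); st(str(a))
bot.dwell(.3); st("rest"); bot.grip(0.62); st("open")
bot.movel([X,Y,160],max_speed=80); bot.movel([X,Y,250],max_speed=150)
bot.move_ptp([380,-250,300],o(-145)); bot.dwell(.3); st()
t=imaging.capture("top"); s=imaging.capture("side"); cv2.imwrite("pics/f_t.png",t)
cv2.imwrite("pics/f.png",np.hstack([cv2.resize(t[160:280,170:290],(400,400),interpolation=cv2.INTER_CUBIC),cv2.resize(s[195:285,245:350],(400,400),interpolation=cv2.INTER_CUBIC)]))
```

```text
8 t21.8 [471.3 108.9 121.1] F [0.7 0.4 2.9] M [ 0.15 -0.12 -0.06] open 0.341 g 60 yaw 130.9
0 t22.1 [471.2 108.9 121.1] F [1.2 1.3 2.2] M [ 0.23 -0.1   0.02] open 0.345 g 60 yaw 123.0
rest t22.4 [471.3 108.8 121.2] F [1.1 1.1 2.3] M [ 0.27 -0.1   0.05] open 0.338 g 60 yaw 122.8
open t22.7 [471.  108.7 121. ] F [ 0.5 -0.8 -0.6] M [-0.01 -0.06 -0.01] open 0.618 g 0 yaw 122.7
 t26.5 [ 380.1 -249.8  300. ] F [-0.5 -0.4  0. ] M [ 0.06 -0.01  0.01] open 0.619 g 0 yaw -145.0
```

View pics/f.png

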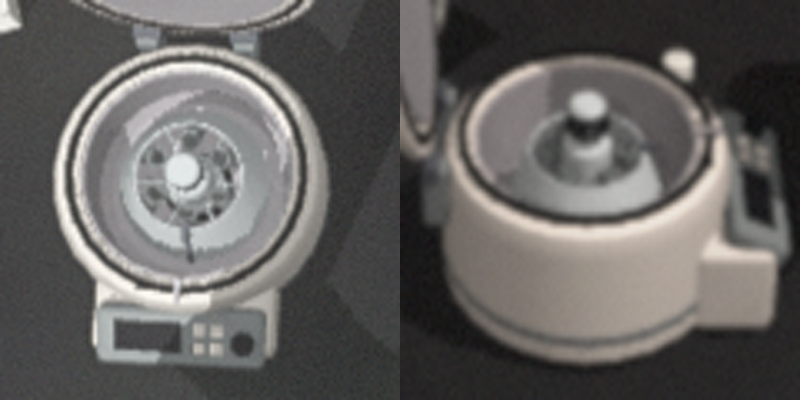

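Run:
```python
from h import *
t=cv2.imread("pics/f_t.png"); g=cv2.cvtColor(t,cv2.COLOR_BGR2GRAY)
print(g[226:242,218:234])
c=np.array([471.5,108.8]); print("knob",plane("top",(224.9,210.7),154))
for a in(168,171,174,177,180,183,186):
    print(a,[ (r,proj("top",[c[0]+r*np.cos(RD(a)),c[1]+r*np.sin(RD(a)),z])[0].round(1).tolist()) for r,z in((60,114),(66,90),(71,65))])
m=g[240:253,216:232]; print(m)
```

```text
[[174 147 159 152 139 137 144 128 112 117 113  99  97 113 141 177]
 [205 207 190 160 152 135 134 133 121 111 116 131 150 169 199 198]
 [208 210 201 202 203 189 154 129 130 171 189 200 198 193 201 197]
 [204 204 205 207 208 200 160 130 124 188 200 204 201 198 196 194]
 [204 203 204 204 206 202 161 127 112 162 195 199 199 198 193 195]
 [201 204 205 205 204 201 158 129 112 184 200 199 198 196 195 191]
 [165 198 201 203 203 203 173 133 115 191 200 199 199 195 195 192]
 [132 160 164 195 200 201 193 158 120 161 197 195 196 196 193 189]
 [126 130 131 158 160 163 160 154 119 142 191 164 159 188 162 155]
 [134 133 123 128 132 131 130 130 111 113 150 136 133 152 136 134]
 [144 141 137 132 125 126 129 128  96  88 127 126 129 133 131 131]
 [146 145 146 143 136 136 138 129  93  82 116 130 137 132 134 130]
 [147 147 149 145 148 146 143 140 116  90 123 140 142 142 143 143]
 [143 146 146 147 145 144 147 146 141 135 142 147 146 145 145 142]
 [131 134 140 142 143 144 143 145 146 145 145 145 144 146 146 147]
 [140 137 135 137 135 137 138 143 143 150 147 143 145 145 147 167]]
knob [469.03971563 106.5444
[... 687 characters left out ...]
 146 155 164 166 167 168 180]
 [191 209 201 201 192 184 194 174 155 182 196 191 189 191 202 201]
 [147 178 175 186 185 184 215 218 185 209 217 190 185 187 215 215]
 [ 86 108 108 122 128 140 201 215 161 165 170 140 135 138 155 154]
 [ 99  96  73  71  75  97 184 190 119  91  94  80  78  75  73  78]
 [207 198 149 137 117 129 200 174  98  87  94 111 114 114 109 128]
 [243 242 236 235 233 233 213 181 154 192 200 227 230 229 228 230]
 [246 247 247 249 249 247 215 189 225 237 237 242 245 245 246 245]
 [221 226 228 234 241 241 215 206 242 243 240 240 239 239 239 232]
 [200 203 206 208 214 215 207 206 218 217 217 215 215 212 211 209]
 [177 178 189 192 192 196 196 198 196 196 195 195 193 190 191 190]]
```

Run:
```python
from h import *
p,d=ray("top",(224.9,210.7)); q,e=ray("side",(293.6,218.4))
s=np.linalg.lstsq(np.c_[d,-e],q-p,rcond=None)[0]; print("knob top",p+d*s[0],q+e*s[1])
print(bot.sign_off())
```

```text
knob top [469.85244448 107.23100509 149.09014773] [472.44912901 106.80346021 149.46019705]
the job is handed in; nothing more can be done
None
```

The rotor is meshed and fully home: it dropped about 8 mm into the drive teeth under light pressure (at most 8.2 N measured). Its rib is within about 1–2° of the front mark as measured in the image, and it was released and the job handed in with the arm clear.

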